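# Stand the fallen pepper mill up and put it back on the condiment tray

## Robot

A 6-joint arm with a two-finger parallel gripper is mounted at the origin on a cart in front of the work surface, level with it; the furniture and walls round the work are solid. World frame = base frame: x ahead of the robot, y to its left, z up, the work surface at z = 0. Lengths are in m, angles in rad, forces in N, time in s.
With the tool pointing down it reaches from about 0.3 to 0.85 m from the base axis. Payload 4.2 kg.
Tool frame: the origin (TCP) lies between the finger pads; the fingertips stand 8 mm ahead of it and the grasp point (between the pads) lies 11 mm behind it; z points along the fingers, y is the line along which they close (so a half turn about z gives the same grasp; the last joint's range is limited). The gripper opens to 91 mm and grips with 3 to 60 N. Pads are 32 mm wide; open, the fingers measure 118 mm over their backs; the gripper's body (76 mm by 178 mm) begins 60 mm behind the grasp point.
Start: joints at [1.228, 0.32, 1.565, -0, 1.257, -0.02], TCP at [0.182, 0.545, 0.188] pointing down, gripper open.
Joint ranges: [-3.11, 3.11], [-0.84, 2.01], [0.21, 2.61], [-1.34, 4.49], [0.05, 2.63], [-2.56, 2.56]. Speed limits (rad/s): [2.57, 2.57, 3.14, 3.14, 3.14, 3.14].

## Interface

Orientations are given as a rotation vector (axis times angle).
In Python, from bench import arm gives the robot as it stands. Calls block until the motion is done:
- arm.movep(position, orientation): joint-space move of the TCP to a pose.
- arm.move_straight(position, ori=None, speed=0.15, threshold=None): straight line of the TCP; ori=None keeps the orientation; speed is the mean speed in m/s. With threshold (N) it stops when the force on the tool has changed by that much, and returns True; else False.
- arm.move_joints(angles): joint-space move.
- arm.open_gripper() and arm.gripper_close(effort=None): open the fingers fully, or close them until they stop; effort is the grip in N (None keeps the last).
- arm.hold(seconds).
- arm.inverse_kinematics(position, orientation): joint angles nearest the present ones, or None.
- arm.observe(): the state.
- arm.snapshot(name): name is "side" or "top"; returns (picture, depth): 384x512x3 uint8, blue, green, red; 384x512 float32, m along the optical axis (not along the pixel's ray), 0 where there is no reading.
- arm.get_calibration(name): a dict with "fx", "fy", "cx", "cy" (pixels), "R" (3x3) and "t" (3): a world point X has camera coordinates R X + t. Camera axes: x right, y down, z forward; pixel columns grow to the right and rows downward; lengths in m; the calibration is good to about 2 mm. A picture is of the moment at which its call begins. get_calibration takes no time and is no camera call.
A pose or a line that the arm cannot do raises arm.Unreachable and nothing moves.
- arm.sign_off(): hands the job in; it is judged then, once.
The state is a dict: "t": time; "joint_pos": joint angles; "joint_vel": joint speeds; "tau": joint torques, N m; "ee_pos": TCP position; "orientation": TCP orientation; "contact_force": force on the tool from outside, world axes, zero at the start; "wrist_torque": the same for the moment, N m; "finger_gap": finger opening in m; "gripper_force": force on a finger pad.
Only numpy, scipy, OpenCV 4.12 (cv2) and the standard library are available. Lean on these libraries where they do the work, as an engineer would, in place of code of your own. Each camera call takes 0.05 s, during which the arm holds its last target. There are 200 camera calls.

## Task

The pepper mill has fallen over. Pinch it by its round head and tip it up with its foot kept pressed on the bare worktop, so that it swings between the fingers until it stands upright there. Then lift it across, set it down upright on the free part of the wooden tray beside the salt shaker, and let go; leave the salt shaker and the other things where they stand.

Things in the scene. Friction and masses are not known exactly. Their poses are not given: they have to be found in the camera images.
- mill: Turned wooden pepper mill, one rigid piece 170 mm tall, 0.15 to 0.31 kg. Origin: centre of its foot's underside (58 mm across); z axis from foot to head. The foot's rim is its widest part; the body has a waist. It starts lying on the worktop (z = 0) on the rim of the foot and the head: axis about level, origin about 28 mm high, head to the robot's right of the foot.
- mill_head (a point): Centre of the mill's round head, on its axis 141 mm from the underside of the foot; the head is 48 mm across here and spans 123 to 159 mm from the underside; a nut 12 mm across tops it at 170 mm. Pinched here by a light grip (about 8 N) the mill swings about the line between the fingers.
- tray: Fixed wooden tray, 150 mm (its x) by 230 mm (its y). Origin: on the worktop under its centre, z up. Flat floor 12 mm above the worktop, 132 by 212 mm inside; rim 9 mm thick, 22 mm high; a steel arch handle at each y end reaches 42 mm. The salt shaker stands on its +y half, about 55 mm from the centre; the -y half is free.
- salt: Clear salt shaker with a grey cap, 44 mm across, 90 mm tall, 0.2 kg, standing on the tray. Origin: centre of its underside, z up along it.
- mug: Dotted white mug, 82 mm across without its handle, 91 mm tall, standing at the back. Origin: centre of its underside.
- jar: Jar with a red lid, 65 mm across, 100 mm tall, at the back left. Origin: centre of its underside.
- apple: Apple, about 80 mm across, 72 mm tall, at the left end of the worktop. Origin: its underside.
- tin: Food tin, 75 mm across, 58 mm tall, at the back right. Origin: centre of its underside.
Mind the look-alikes: they are no part of the job. Leave any green look-alike of the salt alone.

How it is judged:
By the outcome, as a careful person would: the job done as asked, in the order asked, and still so for the second after the job is handed in, with the robot touching nothing.
It also fails if it takes over 54 s, if anything falls off the work surface, if the arm or the gripper's body presses on something with over 40 N, if the wrist force passes 120 N, or if a joint passes its speed limit or range.

## Working session

There is one attempt and no reset: what is moved stays moved. The work goes in short steps, each a Python script; the robot and the scene stay as the last script left them, time stands still between calls to the robot, and variables do not carry over. Pictures are saved under pics/ and viewed, at most 10 in all, crops included, and the job is handed in when it is done.

```bash
mkdir -p pics; ls
python3 - <<'E'
from bench import arm
import cv2,numpy as np
for n in("top","side"):
    p,d=arm.snapshot(n); cv2.imwrite(f"pics/{n}0.png",p); np.savez(f"/tmp/{n}0.npz",p=p,d=d)
    c=arm.get_calibration(n); print(n,c["fx"],c["cx"],c["cy"],-np.array(c["R"]).T@c["t"],np.round(c["R"],3).tolist())
print(arm.observe())
E
```

```text
pics
top 352.8669520704801 262.0334087020251 187.50681213740899 [0.34474363 0.0825333  1.12086725] [[0.011, -1.0, -0.01], [-0.981, -0.009, -0.196], [0.196, 0.012, -0.98]]
side 352.06902158392836 255.98075707408648 196.2165110441722 [ 0.05279166 -0.73383027  0.80249739] [[0.857, -0.515, 0.001], [-0.318, -0.532, -0.785], [0.404, 0.673, -0.62]]
{'t': 0.1, 'joint_pos': array([ 1.22800408e+00,  3.20232043e-01,  1.56554919e+00, -2.50218051e-05,
        1.25741201e+00, -1.99937956e-02]), 'joint_vel': array([ 0.00013648, -0.00211195, -0.00338849, -0.00015642, -0.00096726,
       -0.00079008]), 'tau': array([-2.91676752e-04, -4.13329697e+01, -2.32510597e+01,  7.28355115e-02,
        4.21686808e-02, -8.75505680e-05]), 'ee_pos': array([0.18223982, 0.54483355, 0.1873051 ]), 'orientation': array([-5.04797284e-01, -3.10050171e+00,  2.47948084e-03]), 'contact_force': array([ 0.16568258, -0.11774362, -0.72755172]), 'wrist_torque': array([ 0.0004128 , -0.01859921,  0.04963015]), 'gripper_force': 0.0, 'finger_gap': 0.0913299047568179}
```

View pics/top0.png

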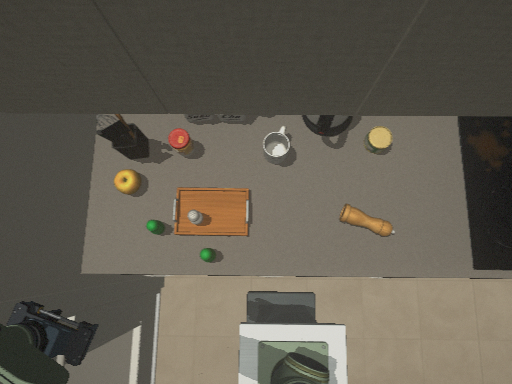

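View pics/side0.png

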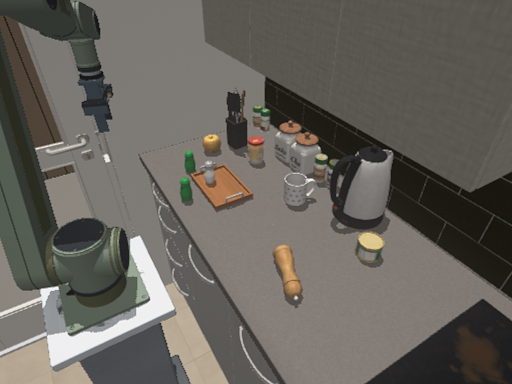

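The top view shows the mill with its foot near (343,213) and its head and nut near (388,230). The tray is at (212,212), with the salt on its left (+y) half at (194,216). There are two green look-alikes, at (155,227) and (208,255), both off the tray. The grey-capped shaker on the tray fits the description of the salt, and there is only one mill.

```bash
cat > h.py <<'E'
import cv2,numpy as np
from bench import arm
def pts(name,d,m):
    c=arm.get_calibration(name);v,u=np.nonzero(m&(d>0));z=d[v,u]
    X=np.stack([(u-c["cx"])/c["fx"]*z,(v-c["cy"])/c["fy"]*z,z],1)
    return (X-c["t"])@np.array(c["R"])
def plane(name,u,v,h):
    c=arm.get_calibration(name);R=np.array(c["R"]);o=-R.T@c["t"]
    r=R.T@[(u-c["cx"])/c["fx"],(v-c["cy"])/c["fy"],1];return o+r*(h-o[2])/r[2]
def mask(p,box,lo=(5,90,60),hi=(22,255,255)):
    m=cv2.inRange(cv2.cvtColor(p,cv2.COLOR_BGR2HSV),lo,hi)>0
    k=np.zeros_like(m);k[box[1]:box[3],box[0]:box[2]]=1;return m&k
E
python3 - <<'E'
from h import *
B={"top":[(325,195,405,245),(165,180,260,242)],"side":[(262,235,310,305),(180,155,262,215)]}
for n in B:
    z=np.load(f"/tmp/{n}0.npz");p,d=z["p"],z["d"]
    m=mask(p,B[n][0]);P=pts(n,d,m);P=P[P[:,2]>.006]
    (c,s,a)=cv2.minAreaRect(P[:,:2].astype(np.float32))
    mu=P[:,:2].mean(0);w=np.linalg.svd(P[:,:2]-mu,full_matrices=False)[2][0];w*=-np.sign(w[1])
    q=(P[:,:2]-mu)@w;print(n,"mill",len(P),c,s,a,"axis",w,"ends",mu+w*q.min(),mu+w*q.max(),"zmax",P[:,2].max())
    for lo in np.arange(q.min(),q.max(),.0155):
        k=(q>=lo)&(q<lo+.0155);l=(P[k,:2]-mu)@[-w[1],w[0]];print("  ",round(lo-q.min(),3),np.round([l.min(),l.max(),P[k,2].max()],4),k.sum())
    m=mask(p,B[n][1]);P=pts(n,d,m);P=P[(P[:,2]>-.005)&(P[:,2]<.03)];print(n,"tray",cv2.minAreaRect(P[:,:2].astype(np.float32)),np.median(P[:,2]))
z=np.load("/tmp/top0.npz");p=z["p"]
g=np.zeros_like(z["d"],bool);g[195:235,178:215]=1
P=pts("top",z["d"],g);k=P[:,2]>.085;print("salt",k.sum(),P[k].mean(0),P[:,2].max())
f=lambda x0,y0,x1,y1:cv2.resize(p[y0:y1,x0:x1],None,fx=4,fy=4,interpolation=2)
cv2.imwrite("pics/crop.png",np.hstack([f(165,180,260,265),f(325,180,410,265)]))
E
```

```text
top mill 774 (0.4585453271865845, -0.22635596990585327) (0.15529197454452515, 0.05417271703481674) 67.08614349365234 axis [-0.36295509 -0.93180663] ends [ 0.48666722 -0.15432534] [ 0.43030775 -0.29901576] zmax 0.058634326963204045
   0.0 [-0.0252  0.0291  0.0577] 118
   0.016 [-0.022   0.0272  0.0562] 85
   0.031 [-0.0227  0.0255  0.0586] 84
   0.046 [-0.0204  0.0227  0.0542] 75
   0.062 [-0.0173  0.0203  0.0503] 62
   0.078 [-0.0148  0.0206  0.0465] 62
   0.093 [-0.0171  0.0237  0.0487] 70
   0.108 [-0.0199  0.0257  0.0523] 78
   0.124 [-0.02    0.0256  0.0507] 87
   0.14 [-0.0179  0.0244  0.0498] 52
   0.155 [0.0096 0.0096 0.0374] 1
top tray ((0.4915998578071594, 0.25733470916748047), (0.23514999449253082, 0.15427199006080627), 89.61872863769531) 0.011790172766830776
side mill 827 (0.4601999521255493, -0.22995999455451965) (0.15787988901138306, 0.05409346520900726) 70.174072265625 axis [-0.35899431 -0.93333975] ends [ 0.4843872  -0.15472624] [ 0.42765711 -0.30221729] zmax 0.05719101789506757
   0.0 [-0.024   0.0301  0.0572] 82
   0.016 [-0.0221  0.0266  0.0538] 64
   0.031 [-0.0229  0.0279  0.0554] 85
   0.046 [-0.0227  0.0263  0.0514] 91
   0.062 [-0.0175  0.0227  0.048 ] 76
   0.078 [-0.0151  0.0188  0.0449] 56
   0.093 [-0.0162  0.0228  0.0468] 53
   0.108 [-0.0199  0.0253  0.0501] 80
   0.124 [-0.0214  0.0227  0.0488] 76
   0.14 [-0.0201  0.0238  0.0483] 125
   0.155 [-0.0117  0.0157  0.038 ] 39
side tray ((0.5497184991836548, 0.2680312991142273), (0.26829972863197327, 0.2768768072128296), 88.06727600097656) 0.01091028528386932
salt 107 [0.46605468 0.29415066 0.09598069] 0.10190287766213693
```

View pics/crop.png

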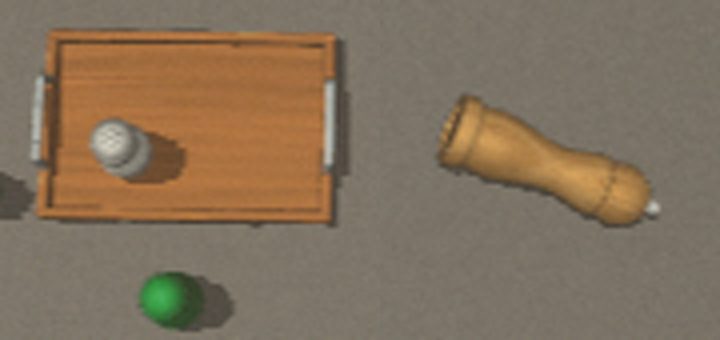

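The crop confirms it. The mill's foot is at crop (462,130), i.e. about top (342,212), and its nut is at crop (653,208). On the tray the grey-capped shaker stands on the left half, so the right half is free. The measured widths (54 mm foot, 45 mm head), the length and the tray size fit the given ones. Next I approach and pinch the head.

```bash
cat >> h.py <<'E'
from scipy.spatial.transform import Rotation as Rn
w=np.array([-.361,-.9325,0]);w/=np.linalg.norm(w)
F=np.array([.4872,-.1552,0])           # rim contact point, under the foot
def ori(s=1):
    z=np.array([0,0,-1.]);y=s*np.array([-w[1],w[0],0]);return Rn.from_matrix(np.stack([np.cross(y,z),y,z],1)).as_rotvec()
G=np.array([0,0,-.011])
def st(*a):
    o=arm.observe();print(*a,"t%.2f"%o["t"],np.round(o["ee_pos"],4),"F",np.round(o["contact_force"],1),"gap %.4f gf %.1f"%(o["finger_gap"],o["gripper_force"]));return o
E
python3 - <<'E'
from h import *
H=F+.141*w+[0,0,.025]+G
q0=arm.observe()["joint_pos"]
c=[]
for s in(1,-1):
    q=arm.inverse_kinematics(H+[0,0,.1],ori(s)); print(s,np.round(q,2) if q is not None else None)
    if q is not None:c.append((np.abs(q-q0).max(),s))
s=min(c)[1];print("s",s)
arm.movep(H+[0,0,.1],ori(s));st()
print(arm.move_straight(H,speed=.12,threshold=8));st("down")
p,d=arm.snapshot("side");cv2.imwrite("pics/side1.png",cv2.resize(p[200:340,200:380],None,fx=4,fy=4,interpolation=2))
E
```

```text
1 [-0.6   0.3   1.8  -0.    1.05 -0.23]
-1 None
s 1
t3.16 [ 0.4367 -0.2862  0.1141] F [ 0.2 -0.4  0.9] gap 0.0914 gf 0.0
False
down t4.14 [ 0.4369 -0.287   0.0146] F [-1.  -0.9  0.6] gap 0.0914 gf 0.0
```

View pics/side1.png

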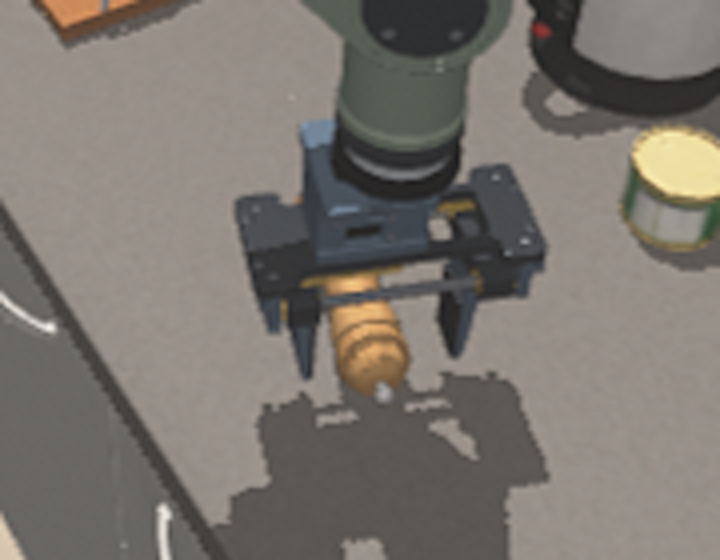

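The side view shows the mill's head (crop ~(372,345)) between the open fingers, with the nut ahead of the pads. Now the light pinch and the first part of the arc.

```bash
cat >> h.py <<'E'
def arc(a0,a1,n,F=F,bias=.001):
    for a in np.radians(np.linspace(a0,a1,n+1)[1:]):
        arm.move_straight(F+.14396*(np.cos(a)*w+np.sin(a)*np.array([0,0,1]))+G-[0,0,bias],speed=.07);st("%.0f"%np.degrees(a))
E
python3 - <<'E'
from h import *
arm.gripper_close(8);st("closed")
arc(9.8,40,4)
p,d=arm.snapshot("side");cv2.imwrite("pics/side2.png",cv2.resize(p[200:340,200:380],None,fx=4,fy=4,interpolation=2))
E
```

```text
closed t5.11 [ 0.4368 -0.287   0.0142] F [ 0.5 -0.4  1.5] gap 0.0337 gf 6.7
17 t5.51 [ 0.4377 -0.2833  0.0315] F [-0.4  1.1 -0.7] gap 0.0006 gf 0.0
25 t5.92 [ 0.4404 -0.277   0.0492] F [ 0.7 -0.2 -0.6] gap 0.0008 gf 0.0
32 t6.34 [ 0.4437 -0.2685  0.0657] F [ 0.9 -0.6  0.3] gap 0.0004 gf 0.0
40 t6.76 [ 0.4477 -0.2579  0.081 ] F [-0.1  0.3 -0.6] gap 0.0006 gf 0.0
```

View pics/side2.png

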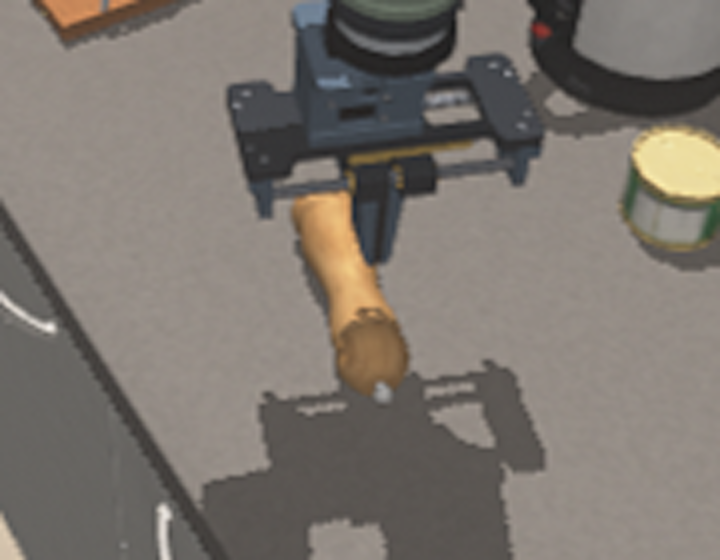

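The pinch slipped: the gap closed to 0 and the mill still lies with its head at crop (372,360). I back off, open and measure again, checking where the head centre falls in each view.

Run:
```python
from h import *
o=arm.observe()
arm.move_straight(np.array([.52,-.10,.2]),speed=.25);arm.open_gripper();st()
B={"top":(325,185,410,250),"side":(255,230,315,310)}
ims=[]
for n in B:
    p,d=arm.snapshot(n);m=mask(p,B[n]);ct=max(cv2.findContours(m.astype(np.uint8),0,1)[0],key=cv2.contourArea)
    P=pts(n,d,m);P=P[P[:,2]>.006]
    mu=P[:,:2].mean(0);a=np.linalg.svd(P[:,:2]-mu,full_matrices=False)[2][0];a*=-np.sign(a[1])
    q=(P[:,:2]-mu)@a;l=(P[:,:2]-mu)@[-a[1],a[0]];print(n,len(P),"axis",a,"foot",mu+a*q.min(),"end",mu+a*q.max(),"len",np.ptp(q),"lat",l.min(),l.max())
    pc=ct[:,0].astype(float);e=pc-pc.mean(0);v=np.linalg.svd(e,full_matrices=False)[2][0];v*=np.sign(v[1]);s=e@v
    for k in np.arange(s.max()-18,s.max(),2):
        t=(s>k-1.5)&(s<k+1.5);lat=e[t]@[-v[1],v[0]]
        print("   pix",round(k-s.max(),1),"width %.1f"%np.ptp(lat),"->",np.round(plane(n,*(pc.mean(0)+v*k+np.array([-v[1],v[0]])*(lat.max()+lat.min())/2),.025),4))
    x=p[m.any(1).argmax()-15:,:][:110,(255 if n=="side" else 315):][:,:95];ims.append(cv2.resize(x,(380,440),interpolation=2))
cv2.imwrite("pics/re.png",np.hstack(ims))
```

```text
t9.19 [ 0.52 -0.1   0.2 ] F [ 0.5  0.5 -0.1] gap 0.0914 gf 0.0
top 33 axis [ 0.30123059 -0.95355133] foot [ 0.46063614 -0.10623205] end [ 0.49511792 -0.2153848 ] len 0.11446972057578177 lat -0.011470971635736056 0.011023219279527192Traceback (most recent call last):
  File "<stdin>", line 14, in <module>
    return _methods._ptp(a, axis=axis, out=out, **kwargs)
           ~~~~~~~~~~~~~^^^^^^^^^^^^^^^^^^^^^^^^^^^^^^^^^
    umr_maximum(a, axis, None, out, keepdims),
    ~~~~~~~~~~~^^^^^^^^^^^^^^^^^^^^^^^^^^^^^^
ValueError: zero-size array to reduction operation maximum which has no identity
```

```bash
cat > re.py <<'E'
from h import *
import sys
B={"top":(320,180,415,255),"side":(250,225,325,315)}
ims=[]
for n in B:
    p,d=arm.snapshot(n);np.savez(f"/tmp/{n}1.npz",p=p,d=d);m=mask(p,B[n]);
    P=pts(n,d,m);P=P[P[:,2]>.006]
    mu=P[:,:2].mean(0);a=np.linalg.svd(P[:,:2]-mu,full_matrices=False)[2][0];a*=-np.sign(a[1])
    q=(P[:,:2]-mu)@a;l=(P[:,:2]-mu)@[-a[1],a[0]];print(n,len(P),"axis",a,"foot",mu+a*q.min(),"end",mu+a*q.max(),"len",np.ptp(q))
    for k in np.arange(q.min(),q.max(),.01):
        t=(q>=k)&(q<k+.01);print("  %.3f"%(k-q.min()),np.round([l[t].min(),l[t].max(),P[t,2].max()],4),t.sum())
    x0,y0,x1,y1=B[n];ims.append(cv2.resize(p[y0:y1,x0:x1],(390,400),interpolation=2))
cv2.imwrite("pics/%s.png"%sys.argv[1],np.hstack(ims))
E
python3 - <<'E'
from h import *
arm.move_straight(np.array([.45,.1,.2]),speed=.3)
E
python3 re.py re1
```

```text
Traceback (most recent call last):
  File "h.py", line 1, in <module>
    import cv2,numpy as np
  File "re.py", line 6, in <module>
    p,d=arm.snapshot(n);np.savez(f"/tmp/{n}1.npz",p=p,d=d);m=mask(p,B[n]);
NameError: name 'arm' is not defined
Traceback (most recent call last):
  File "re.py", line 1, in <module>
    from h import *
  File "h.py", line 1, in <module>
    import cv2,numpy as np
  File "re.py", line 6, in <module>
    p,d=arm.snapshot(n);np.savez(f"/tmp/{n}1.npz",p=p,d=d);m=mask(p,B[n]);
NameError: name 'arm' is not defined
```

My file name shadowed the standard `re` module, so I rename it.

```bash
mv re.py remeas.py
python3 - <<'E'
from h import *
arm.move_straight(np.array([.45,.1,.2]),speed=.3);st()
E
python3 remeas.py re1
```

```text
t10.10 [0.4503 0.0995 0.2001] F [ 0.2 -0.3  0. ] gap 0.0912 gf 0.0
top 773 axis [-0.36361672 -0.93154865] foot [ 0.48624681 -0.15465039] end [ 0.42980005 -0.2992612 ] len 0.15523699713263822
  0.000 [-0.025   0.0283  0.0579] 92
  0.010 [-0.024   0.0243  0.0601] 52
  0.020 [-0.0216  0.0266  0.0563] 58
  0.030 [-0.0227  0.0269  0.0555] 58
  0.040 [-0.0225  0.0253  0.0547] 48
  0.050 [-0.0202  0.0237  0.0526] 45
  0.060 [-0.0173  0.0213  0.0498] 41
  0.070 [-0.0159  0.0199  0.0471] 40
  0.080 [-0.0139  0.0193  0.045 ] 38
  0.090 [-0.016   0.0202  0.0477] 44
  0.100 [-0.0178  0.0247  0.0495] 53
  0.110 [-0.0203  0.0235  0.0508] 50
  0.120 [-0.02    0.0225  0.0503] 51
  0.130 [-0.02    0.0253  0.0524] 53
  0.140 [-0.0182  0.0237  0.0481] 40
  0.150 [-0.0099  0.0103  0.0436] 10
side 835 axis [-0.36030634 -0.93283404] foot [ 0.48412361 -0.15483172] end [ 0.4265442  -0.30390497] len 0.15980682750787997
  0.000 [-0.0231  0.0287  0.0562] 42
  0.010 [-0.0239  0.0307  0.0574] 69
  0.020 [-0.0217  0.0264  0.0529] 42
  0.030 [-0.0231  0.0273  0.0526] 48
  0.040 [-0.0221  0.0273  0.0558] 58
  0.050 [-0.0205  0.0249  0.0505] 57
  0.060 [-0.0172  0.0231  0.048 ] 56
  0.070 [-0.0148  0.0205  0.0448] 40
  0.080 [-0.0143  0.0196  0.0467] 38
  0.090 [-0.017   0.0181  0.0449] 32
  0.100 [-0.0185  0.0198  0.0471] 40
  0.110 [-0.0188  0.023   0.048 ] 46
  0.120 [-0.0193  0.0252  0.048 ] 54
  0.130 [-0.0207  0.0251  0.0504] 50
  0.140 [-0.0194  0.0243  0.0473] 87
  0.150 [-0.0158  0.0197  0.0418] 76
```

View pics/re1.png

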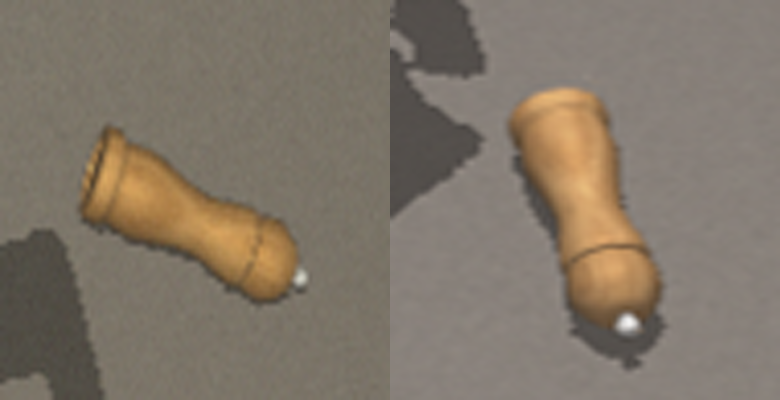

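The mill has not moved: foot, axis and end agree to within 1 mm, and ring and nut are clear in both views. The gap of 33.7 mm fits the waist or neck, not the head. I project the grasp pose into the earlier side1 picture to see where the pads really were.

Run:
```python
from h import *
c=arm.get_calibration("side")
def pr(X):
    x=np.array(c["R"])@X+c["t"];u=np.array([x[0]*c["fx"]/x[2]+c["cx"],x[1]*c["fy"]/x[2]+c["cy"]]);return np.round((u-[200,200])*4)
l=np.array([-w[1],w[0],0]);T=np.array([.4369,-.287,.0146])
for nm,s in(("A",1),("B",-1)):
    for e in(-.016,.016):print("tip",nm,e,pr(T+s*l*.0457+w*e-[0,0,.008]))
print("head141",pr(F+w*.141+[0,0,.024]),"ring123",pr(F+w*.123+[0,0,.048]),"nut170",pr(F+w*.17+[0,0,.023]),"foot top",pr(F+[0,0,.058]))
im=cv2.imread("pics/side1.png");g=cv2.resize(im,None,fx=1.0,fy=1.0)
h=cv2.imread("pics/side2.png");a=im[240:430,220:500];b=h[180:430,220:500]
cv2.imwrite("pics/cmp.png",cv2.resize(a,None,fx=2.5,fy=2.5,interpolation=2))
# nut (grey-white) by both views: 
for n in("top","side"):
    z=np.load(f"/tmp/{n}1.npz");p=z["p"];x0,y0,x1,y1={"top":(380,220,402,245),"side":(285,285,305,312)}[n]
    hs=cv2.cvtColor(p,cv2.COLOR_BGR2HSV);m=np.zeros(p.shape[:2],bool);m[y0:y1,x0:x1]=(hs[y0:y1,x0:x1,1]<60)&(hs[y0:y1,x0:x1,2]>150)
    v,u=np.nonzero(m);print(n,"nut px",u.mean(),v.mean(),len(u),plane(n,u.mean(),v.mean(),.025),"expected",F+w*.165)
```

```text
tip A -0.016 [429. 349.]
tip A 0.016 [443. 388.]
tip B -0.016 [299. 368.]
tip B 0.016 [309. 408.]
head141 [371. 362.] ring123 [367. 318.] nut170 [382. 399.] foot top [325. 175.]
top nut px 393.0 231.5 6 [ 0.42965443 -0.30935077  0.025     ] expected [ 0.42763134 -0.30907194  0.        ]
side nut px 295.3333333333333 297.25 12 [ 0.42914671 -0.3081221   0.025     ] expected [ 0.42763134 -0.30907194  0.        ]
```

View pics/cmp.png

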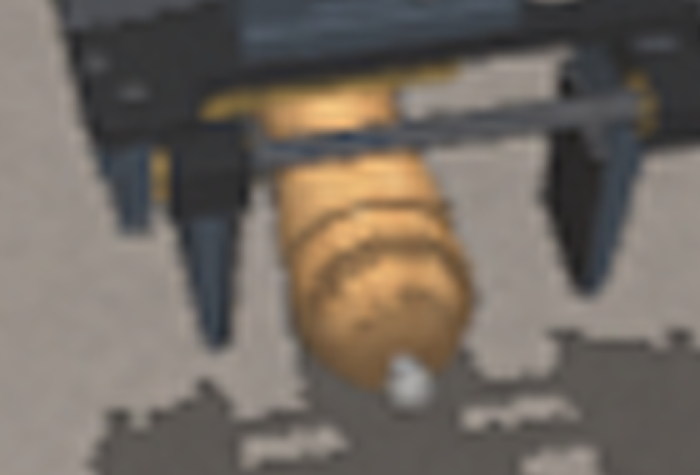

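The tips in side1 (crop (307,379) and (456,358)) lie within about 6 mm of the predicted ones, so the pads were at the head. Perhaps the fingers had not settled before I lifted. I repeat the grasp, and this time check the gap and look before lifting.

```bash
sed -i 's/^w=np.array(.*/w=np.array([-.357,-.934,0]);w\/=np.linalg.norm(w)/' h.py
python3 - <<'E'
from h import *
H=F+.142*w+[0,0,.0235]+G
arm.movep(H+[0,0,.06],ori());print(arm.move_straight(H,speed=.12,threshold=8));st("down")
arm.gripper_close(8);st("closed");arm.hold(.15);st();arm.hold(.15);st()
p,d=arm.snapshot("side");cv2.imwrite("pics/side3.png",cv2.resize(p[225:315,240:350],None,fx=6,fy=6,interpolation=2))
E
```

```text
False
down t12.36 [ 0.4372 -0.2878  0.013 ] F [ 0.2  0.5 -0.4] gap 0.0911 gf 0.0
closed t13.25 [ 0.4368 -0.288   0.0127] F [ 0.3 -0.   0.6] gap 0.0359 gf 6.6
t13.40 [ 0.4368 -0.288   0.0126] F [ 1.  -0.9  0.8] gap 0.0362 gf 6.6
t13.55 [ 0.4368 -0.288   0.0127] F [ 1.1 -0.3  1.3] gap 0.0363 gf 6.7
```

View pics/side3.png

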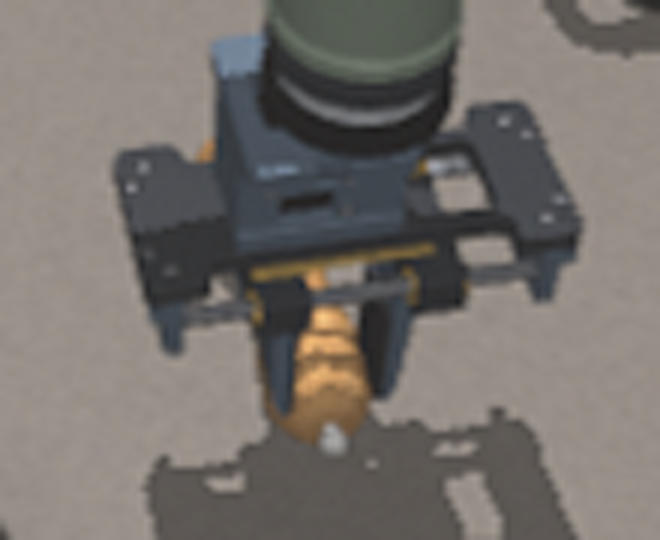

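The grip is stable at 36 mm, but the pads are on less than the full head diameter; the ball (crop (325,405)) bulges past them. I measure the real finger tips with depth to find the offset.

Run:
```python
from h import *
p,d=arm.snapshot("side");hs=cv2.cvtColor(p,cv2.COLOR_BGR2HSV)
for nm,(x0,y0,x1,y1) in {"L":(284,280,290,296),"R":(300,280,309,294)}.items():
    k=np.zeros(d.shape,bool);k[y0:y1,x0:x1]=1
    k&=~mask(p,(0,0,512,384),(3,70,40),(25,255,255))&(hs[...,2]<110)
    P=pts("side",d,k);P=P[P[:,2]>-.01]
    P=P[np.argsort(P[:,2])];print(nm,len(P));print(np.round(P[:: max(1,len(P)//14)],4).tolist())
for z in(0,.005,.02,.03,.04):print(z,np.round(plane("side",296.7,292.7,z),4))
m=mask(p,(250,225,325,315));P=pts("side",d,m);P=P[P[:,2]>.006]
P2=P[:,:2]-F[:2];q=P2@w[:2]
for k in np.arange(-.01,.165,.015):
    t=(q>=k)&(q<k+.015)
    if t.sum()>3:print("mill %.3f"%k,t.sum(),"zmax %.3f"%P[t,2].max(), "zmin %.3f"%P[t,2].min())
```

```text
L 69
[[0.4149, -0.2823, 0.0142], [0.4113, -0.2943, 0.0395], [0.4078, -0.2942, 0.0459], [0.4032, -0.2959, 0.0511], [0.4127, -0.2952, 0.0563], [0.4051, -0.288, 0.0573], [0.4047, -0.2882, 0.0618], [0.4051, -0.2874, 0.0649], [0.4086, -0.2955, 0.0675], [0.4056, -0.2949, 0.0729], [0.4119, -0.2943, 0.0761], [0.4121, -0.2938, 0.0794], [0.4026, -0.2939, 0.0819], [0.4031, -0.293, 0.0845], [0.4072, -0.2955, 0.0885], [0.4027, -0.2929, 0.0925], [0.3934, -0.3118, 0.123], [0.3859, -0.3098, 0.1257]]
R 71
[[0.5075, -0.2644, -0.0026], [0.452, -0.3129, 0.0411], [0.4497, -0.3022, 0.0473], [0.4514, -0.3126, 0.0495], [0.4538, -0.2915, 0.0534], [0.454, -0.3125, 0.056], [0.4476, -0.3078, 0.0592], [0.4505, -0.312, 0.0619], [0.4509, -0.3111, 0.0648], [0.4532, -0.3118, 0.068], [0.4482, -0.3052, 0.0722], [0.4531, -0.311, 0.0753], [0.4489, -0.3035, 0.0779], [0.4504, -0.3092, 0.083], [0.4535, -0.3131, 0.0854]]
0 [ 0.4531 -0.2844  0.    ]
0.005 [ 0.4506 -0.2872  0.005 ]
0.02 [ 0.4431 -0.2956  0.02  ]
0.03 [ 0.4382 -0.3012  0.03  ]
0.04 [ 0.4332 -0.3068  0.04  ]
mill 0.005 4 zmax 0.048 zmin 0.040
mill 0.080 9 zmax 0.042 zmin 0.035
mill 0.110 33 zmax 0.176 zmin 0.034
mill 0.125 41 zmax 0.051 zmin 0.036
mill 0.140 100 zmax 0.050 zmin 0.018
mill 0.155 99 zmax 0.150 zmin 0.014
```

The depth shows the fingertips at z≈0.040, not the 0.005 that the stated tool geometry gives. Their xy fits. A 36 mm chord on the 48 mm ball also lies 16 mm above its centre (z≈0.040), so the two measurements agree. The fingers end about 34 mm shorter than stated, so I correct the tool offset and go down guarded.

```bash
sed -i 's/^G=.*/G=np.array([0,0,-.0455])  # measured: tips 26.5 mm behind the stated TCP/' h.py
python3 - <<'E'
from h import *
arm.open_gripper()
H=F+.142*w+[0,0,.025]+G
print(arm.move_straight(H,speed=.06,threshold=6));st("down")
arm.gripper_close(8);st("closed");arm.hold(.1);st()
E
```

```text
False
down t15.30 [ 0.4365 -0.2879 -0.0206] F [-0.3 -0.1  0.1] gap 0.0910 gf 0.0
closed t16.03 [ 0.4364 -0.2878 -0.0205] F [-0.5  0.6  1.3] gap 0.0476 gf 8.0
t16.13 [ 0.4365 -0.2879 -0.0205] F [-0.2 -0.1  0.2] gap 0.0481 gf 8.0
```

The gap is 48 mm, the full head diameter. Now the arc.

Run:
```python
from h import *
arc(9.8,48,4)
p,d=arm.snapshot("side");cv2.imwrite("pics/side4.png",cv2.resize(p[200:320,230:370],None,fx=5,fy=5,interpolation=2))
```

```text
19 t16.61 [ 0.4392 -0.2822  0.0018] F [ 0.  -0.7 -0.9] gap 0.0476 gf 8.0
29 t17.10 [ 0.4426 -0.273   0.0235] F [-0.1 -0.6 -1.1] gap 0.0475 gf 8.0
38 t17.59 [ 0.4473 -0.2605  0.0434] F [-0.5 -1.4 -0.6] gap 0.0479 gf 8.0
48 t18.08 [ 0.4531 -0.2451  0.0608] F [-0.3 -0.1 -0.4] gap 0.0478 gf 8.0
```

View pics/side4.png

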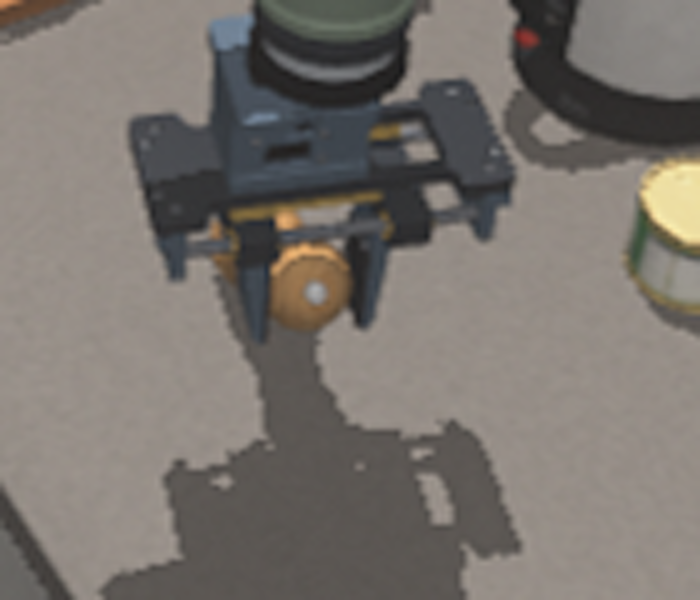

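The mill is swinging between the fingers: the nut is at crop (315,293), the head is raised about 45°, and the shadow meets the foot. I finish the arc, then press gently and check.

```bash
cat >> h.py <<'E'
def upright(box):
    p,d=arm.snapshot("side");m=mask(p,box);P=pts("side",d,m)
    P=P[P[:,2]>.0];mu=np.median(P[:,:2],0);P=P[np.linalg.norm(P[:,:2]-mu,axis=1)<.06]
    for k in np.arange(0,.24,.02):
        t=(P[:,2]>=k)&(P[:,2]<k+.02)
        if t.sum()>5:print("  z%.2f"%k,t.sum(),"mean",np.round(P[t,:2].mean(0),4),"x",np.round([P[t,0].min(),P[t,0].max()],3))
    c=max(cv2.findContours(m.astype(np.uint8),0,1)[0],key=cv2.contourArea);print("  px box",cv2.boundingRect(c));return p
E
python3 - <<'E'
from h import *
arc(48,101.6,6)
U=F-.029*w+[0,0,.141]+G
print(arm.move_straight(U-[0,0,.006],speed=.03,threshold=4));st("press")
p=upright((230,170,330,290));cv2.imwrite("pics/side5.png",cv2.resize(p[140:290,220:400],None,fx=4,fy=4,interpolation=2))
E
```

```text
57 t18.60 [ 0.4594 -0.2283  0.0744] F [ 0.2 -1.2 -0.5] gap 0.0479 gf 8.0
66 t19.07 [ 0.4664 -0.2098  0.085 ] F [-0.4 -0.9 -0.5] gap 0.0481 gf 8.0
75 t19.53 [ 0.4736 -0.1899  0.0923] F [ 0.8  0.1 -0.7] gap 0.0476 gf 8.0
84 t20.00 [ 0.4815 -0.1694  0.0965] F [-0.4  0.2 -2.5] gap 0.0481 gf 8.0
93 t20.47 [ 0.4897 -0.1485  0.0973] F [ 0.7  0.1 -1.6] gap 0.0480 gf 8.0
102 t20.93 [ 0.4985 -0.1279  0.0952] F [1.4 0.7 5.8] gap 0.0476 gf 8.0
True
press t21.14 [ 0.4996 -0.1281  0.0921] F [0.4 0.1 0. ] gap 0.0481 gf 8.0
  z0.00 92 mean [ 0.4916 -0.1432] x [0.473 0.523]
  z0.02 65 mean [ 0.4887 -0.1423] x [0.474 0.514]
  z0.04 99 mean [ 0.4914 -0.14  ] x [0.475 0.519]
  z0.06 81 mean [ 0.4932 -0.1365] x [0.479 0.518]
  z0.08 46 mean [ 0.4928 -0.1374] x [0.481 0.509]
  z0.10 60 mean [ 0.4914 -0.1398] x [0.478 0.517]
  z0.12 78 mean [ 0.4934 -0.1395] x [0.477 0.527]
  z0.14 143 mean [ 0.4966 -0.1323] x [0.478 0.521]
  z0.20 12 mean [ 0.4617 -0.1376] x [0.441 0.537]
  z0.22 62 mean [ 0.4943 -0.1404] x [0.445 0.55 ]
  px box (271, 208, 19, 48)
```

The side depth gives the same body axis (within 3 mm) from z=0 to 0.15. The force rose by about 6 N on the foot and then settled at zero, so the mill stands upright on the worktop. Next I firm the grip, lift it and carry it to the tray.

Run:
```python
from h import *
arm.hold(.4)
arm.gripper_close(20);o=st("firm");e=np.array(o["ee_pos"])
arm.move_straight(e+[0,0,.085],speed=.1);st("lift")
T=np.array([.4915,.200,e[2]+.085])
arm.move_straight(T,speed=.15);st("over")
upright((200,130,290,225))
```

```text
firm t21.81 [ 0.4997 -0.1281  0.0925] F [ 0.8  0.4 -1.6] gap 0.0475 gf 20.0
lift t22.81 [ 0.4991 -0.128   0.1768] F [-0.  -0.2 -2.3] gap 0.0475 gf 20.0
over t25.15 [0.4915 0.1995 0.1775] F [ 0.6  1.  -2.4] gap 0.0478 gf 20.0
  z0.00 418 mean [0.4913 0.2091] x [0.434 0.551]
  z0.08 68 mean [0.4855 0.1847] x [0.464 0.521]
  z0.10 69 mean [0.4843 0.1851] x [0.466 0.512]
  z0.12 85 mean [0.4855 0.1857] x [0.466 0.514]
  z0.14 65 mean [0.4872 0.1887] x [0.472 0.509]
  z0.16 48 mean [0.4881 0.1902] x [0.476 0.505]
  z0.18 52 mean [0.4868 0.1869] x [0.471 0.509]
  z0.20 72 mean [0.4875 0.1884] x [0.455 0.513]
  z0.22 105 mean [0.4866 0.1911] x [0.452 0.516]
  px box (200, 134, 53, 76)
```

It hangs upright over the free half. I set it down guarded, release and retreat.

Run:
```python
from h import *
x=np.array([.4915,.200,0])
arm.move_straight(x+[0,0,.115],speed=.08)
print(arm.move_straight(x+[0,0,.098],speed=.02,threshold=5));st("down")
arm.gripper_close(6);arm.hold(.3);st("soft")
arm.open_gripper();arm.hold(.2)
arm.move_straight(np.array(arm.observe()["ee_pos"])+[0,0,.12],speed=.15)
arm.move_straight(np.array([.42,-.12,.25]),speed=.25);st("away")
p=upright((195,130,290,225));q,d=arm.snapshot("top");np.savez("/tmp/top2.npz",p=q,d=d)
f=lambda i,x0,y0,x1,y1:cv2.resize(i[y0:y1,x0:x1],(390,390),interpolation=2)
cv2.imwrite("pics/end.png",np.hstack([f(p,170,130,270,230),f(q,150,165,265,280)]))
```

```text
True
down t26.73 [0.4918 0.2004 0.104 ] F [-0.6  0.7  4.7] gap 0.0474 gf 20.0
soft t27.24 [0.4917 0.2002 0.104 ] F [0.3 0.7 6. ] gap 0.0480 gf 6.0
away t30.66 [ 0.4199 -0.1194  0.2498] F [0.3 0.3 1.1] gap 0.0912 gf 0.0
  z0.00 295 mean [0.4615 0.19  ] x [0.418 0.534]
  z0.02 77 mean [0.4823 0.1828] x [0.419 0.512]
  z0.04 67 mean [0.4824 0.1857] x [0.466 0.508]
  z0.06 69 mean [0.4842 0.1894] x [0.468 0.506]
  z0.08 52 mean [0.4872 0.1927] x [0.474 0.508]
  z0.10 43 mean [0.4859 0.1909] x [0.472 0.505]
  z0.12 21 mean [0.4774 0.1941] x [0.469 0.499]
  px box (195, 162, 58, 48)
```

View pics/end.png

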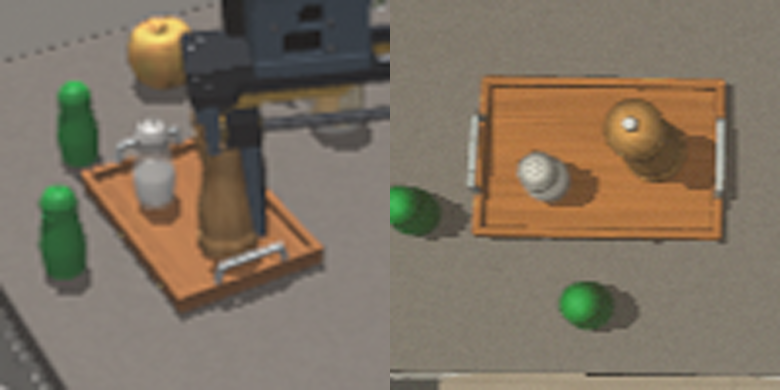

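The top view shows the mill standing on the free half of the tray (nut at (630,124)) with the same perspective lean as the salt at (543,175). The salt and the green look-alikes have not moved, and the gripper is clear.

```bash
python3 -c "
from bench import arm
print(arm.sign_off())"
```

```text
the job is handed in; nothing more can be done
None
```

The mill was tipped upright on the worktop, then set down upright and released on the free half of the tray; the salt and look-alikes did not visibly move, and I handed in at about 31 s of the 54 s (the first pinch slipped off because the fingertips sit about 34 mm higher than stated, so I re-gripped with a corrected offset).

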